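# Gauge a clock barrel in the bench caliper

### The arm

A 6-joint arm with a two-finger parallel gripper is mounted at the origin on the work surface. World frame = base frame: x ahead of the robot, y to its left, z up, the work surface at z = 0. Lengths are in m, angles in rad, forces in N, time in s.
With the tool pointing down it reaches from about 0.25 to 0.775 m from the base axis. Payload 4 kg.
Tool frame: the origin (TCP) lies at the very end of the fingers, on their centre line; the grasp point (between the pads) lies 19 mm behind it; z points along the fingers, y is the direction in which the jaws open and shut (so a half turn about z gives the same grasp; the last joint's range is limited). The gripper opens to 94 mm and grips with 3 to 60 N. Pads are 16 mm wide; open, the fingers measure 119 mm over their backs; the gripper's body (75 mm by 177 mm) begins 78 mm behind the grasp point.
Start: joints at [-1.277, 0.087, 1.371, -0, 1.684, -0.103], TCP at [0.213, -0.507, 0.206] pointing down, gripper open.
Joint ranges: [-3.1, 3.1], [-0.76, 2.03], [0.27, 2.55], [-1.08, 4.22], [0.17, 2.65], [-2.57, 2.57]. Speed limits (rad/s): [2.79, 2.79, 3.14, 3.14, 3.14, 3.14].

### API

Orientations are given as [roll, pitch, yaw] about the fixed x, y, z axes, in that order (R = Rz(yaw) Ry(pitch) Rx(roll)).
In Python, from bench import robot, snapshot, calibration gives the robot as it stands. The module is installed in compiled form; this text tells all that it offers.
- The arm moves only by the tool servo_tool, never from a script. Its argument "series" is text: rows parted by semicolons, each of 5 numbers parted by spaces: the closure, from -1 (fully open) to 1 (shut), then the shift along the tool's x, y, z in cm, then the turn about the tool's z in rad. A call has 1 to 20 rows; each row is the pose to reach, as a shift and turn from the pose commanded when the call began, along the tool's axes at that moment; what a row does not reach only later rows make up. A row lasts 1/12 s, in which the tool goes at most 41.7 mm and 7.16 degrees, less where a joint would pass 70% of its speed; a pose out of reach is approached as far as the arm can. A call with a gripper value outside its range is refused whole. The fingers move at their own pace and stop on an object; the grip force is fixed at half the most. Time passes only in rows, so rows that repeat a pose let the fingers close. It gives the time, the measured TCP pose, the force and the opening at its end, in the units of the state.
- robot.get_obs(): the state, without advancing time (a new reading comes with each control period).
- snapshot(name): name is "side" or "top" or "wrist"; returns (picture, depth): 400x640x3 uint8, red, green, blue; 400x640 float32, m along the optical axis (not along the pixel's ray), 0 where there is no reading.
- calibration(name): a dict with "fx", "fy", "cx", "cy" (pixels), "rvec" (rotation vector, rad) and "tvec" (3), from world to camera coordinates, as OpenCV has them; the wrist camera has in their place "tool_from_camera" (4x4, takes a point from camera to tool coordinates, whose origin is the TCP and whose axes are the flange's). Camera axes: x right, y down, z forward; pixel columns grow to the right and rows downward; lengths in m; the calibration is good to about 2 mm. A picture is of the moment at which its call begins: read the wrist's pose just before it. calibration takes no time and is no camera call.
- robot.close_job(): hands the job in, once; it reports no verdict.
The state is a dict: "time": time; "joint_positions": joint angles; "qvel": joint speeds; "joint_torque": joint torques, N m; "tool_pos": TCP position; "ee_rot": TCP orientation; "wrist_force": force on the tool from outside, world axes, zero at the start; "wrist_torque": the same for the moment, N m; "width": finger opening in m.
Only numpy, scipy, OpenCV 4.12 (cv2) and the standard library are available. Lean on these libraries where they do the work, as an engineer would, in place of code of your own. Each camera call takes 0.05 s, during which the arm holds its last target. There are 200 camera calls.

### The job

Check the brass clock barrel's diameter: stand it upright on the bench caliper between the two jaws and let go, then slide the orange-finned jaw shut on it until the dial needle stands in the green band (never into the red), and with the needle still in the green press the red button on the readout fully down to store the reading. Then slide the jaw fully open again and gently set the barrel upright in the blue tray, without dropping it. Leave everything else where it is.

Things in the scene. Friction and masses are not known exactly. Their poses are not given: they have to be found in the camera images.
- brass_barrel: The brass clock spring barrel to be gauged, standing upright on the mat: plain cylinder 48 mm in diameter and 70 mm tall, with a toothed rim 63 mm across in its lowest 5 mm and a steel arbor stub 12 mm in diameter, 12 mm tall on top. 0.25 to 0.5 kg. Origin at the centre of its underside, z up.
- steel_barrel: A barrel of the same shape and size in grey steel, also upright on the mat, about 120 mm from the brass one. Leave it. Origin at the centre of its underside.
- mat: Black rubber mat 240 x 150 x 2 mm (own x, y, z), fixed; the two barrels stand near its long centre line (own x), one towards each end (which is which varies). It may be on the left or right side of the table, the tray on the other. Origin at the centre of its underside.
- tray: Blue open tray, fixed, outer 150 x 140 x 24 mm (own x, y, z), walls and floor 5 mm thick, empty. Origin at the centre of its underside.
- caliper: Green and grey bench caliper, fixed to the table. Grey base plate 150 x 270 mm (own x, y), flat top 16 mm above the table: the barrel stands on this. Its jaws close along its own y. Steel beam along y at own x = 43 to 67 mm, 36 mm high; the green dial housing at the -y end is 50 mm high, with the dial flat on top (54 mm). Origin at the centre of its underside.
- rest (a point): Point on the top of the caliper's base plate (16 mm above the table), between the jaws and on their measuring line (own x = -15 mm of the caliper), where the barrel's underside goes: within 10 mm of it in the caliper's x, anywhere between the open jaws in its y.
- anvil_face (a point): Middle of the measuring line on the face of the sprung anvil, the jaw at the caliper's -y end; the flat face looks to +y. The anvil blade is 12 mm thick (y), reaches from 15 mm in front (-x) of this point to 45 mm behind (+x), and from 10 to 40 mm above the base plate; this point is 41 mm above the table.
- jaw_face (a point): The same point on the face of the sliding jaw, looking to -y. Blade 12 mm thick, from 15 mm in front to 85 mm behind this point (x), 10 to 40 mm above the base plate. With the jaw fully open and the anvil at rest the faces are 102 mm apart.
- jaw_grip (a point): Point to grip on the orange upright fin of the sliding jaw, 85 mm above the table. The fin is 14 mm thick along the caliper's y, 30 mm wide along its x, its top 100 mm above the table; the carriage under it is 45 mm high (the jaw blade beside it 56 mm) and extends 25 mm each way in y. The fin stands 70 mm behind (+x) the measuring line.
- jaw (a joint): Travel of the sliding jaw in m: 0 fully open, grows as it closes (along the caliper's -y), up to 0.09; on the 48 mm barrel it meets the anvil's resting face at 0.054. Slides with 7 N of friction and stays where it is left, also against the anvil spring.
- anvil (a joint): How far the sprung anvil is pushed back (along the caliper's -y) in m: 0 free, stop at 0.006; 1.8 N to start it, plus 0.6 N per mm. It drives the black needle of the dial, 0.4 rad anticlockwise (from above) per mm; the green band is 0.002 to 0.005, the red marks begin at about 0.0056.
- button (a joint): How far the red store button is pressed, in m: 0 up, 0.006 fully down (about 5 N). It springs back.
- button_top (a point): Centre of the top of the red store button, 30 mm in diameter, on the grey readout box (85 x 130 mm, 34 mm high) that is fixed to the table between the robot and the caliper; the top is 52 mm above the table when up.
- loupe: Black eyeglass 34 mm in diameter, 50 mm tall, standing on the mat near the middle of one long edge. Leave it. Origin under its centre.
- screwdriver: Yellow-handled screwdriver, 150 mm, lying on the table. Leave it.
- brush: Brush, 150 mm, lying on the table. Leave it.
- oil: Amber jar 44 mm in diameter, 85 mm tall, behind the caliper. Leave it.
- gearwheel: Brass wheel 84 mm across, 8 mm thick, lying behind the caliper. Leave it.
- cup: Steel cup 72 mm across, 70 mm tall, behind the caliper. Leave it.
There are look-alikes about, which are no part of the job. There is more than one size of the brass_barrel; the one meant has the size given above.

How it is judged:
By the outcome, as a careful person would: the job done as asked, in the order asked, and still so for the second after the job is handed in, with the robot touching nothing.
It also fails if it takes over 72 s, if anything falls off the work surface, if the arm or the gripper's body presses on something with over 40 N, if the wrist force passes 120 N, or if a joint passes its speed limit or range.

## Working session

There is one attempt and no reset: what is moved stays moved. The work goes in short steps, Python scripts to look and compute and a tool call to move; the robot and the scene stay as the last step left them, time stands still between calls to the robot, and variables do not carry over. Pictures are saved under pics/ and viewed, about 8 in all and at most 12, crops included, and the job is handed in when it is done.

Besides the shell and the picture viewer there is one more tool, called after "Request:" in YAML: its name, and indented under it one key for each argument. servo_tool: Moves the arm, as the interface text tells. Its arguments: {"type":"object","properties":{"series":{"type":"string"}},"required":["series"]}

```bash
mkdir -p pics; cat > h.py <<'E'
import numpy as np, cv2
from bench import robot, snapshot, calibration
from scipy.spatial.transform import Rotation as R
def cam(n,obs=None):
    c=calibration(n);K=np.array([[c['fx'],0,c['cx']],[0,c['fy'],c['cy']],[0,0,1]])
    if n=='wrist':
        o=obs or robot.get_obs();T=np.eye(4);T[:3,:3]=R.from_euler('xyz',o['ee_rot']).as_matrix();T[:3,3]=o['tool_pos']
        W=T@np.array(c['tool_from_camera']);return K,W[:3,:3],W[:3,3]
    r=cv2.Rodrigues(np.array(c['rvec'],float))[0];return K,r.T,-r.T@np.array(c['tvec'],float).ravel()
def ray(C,uv):
    K,r,t=C;d=np.linalg.inv(K)@np.array([uv[0],uv[1],1.]);return t,r@d
def onz(C,uv,z):
    t,d=ray(C,uv);return t+d*(z-t[2])/d[2]
def proj(C,p):
    K,r,t=C;q=K@(r.T@(np.asarray(p,float)-t));return q[:2]/q[2]
def cloud(C,dep):
    K,r,t=C;v,u=np.mgrid[:dep.shape[0],:dep.shape[1]]
    P=np.stack([(u-K[0,2])/K[0,0]*dep,(v-K[1,2])/K[1,1]*dep,dep],-1);return P@r.T+t
def save(n,im): cv2.imwrite('pics/'+n,im[:,:,::-1])
E
python3 - <<'E'
from h import *
o=robot.get_obs();print({k:np.round(v,3).tolist() for k,v in o.items()})
for n in['top','side','wrist']:
    C=cam(n);im,d=snapshot(n);save(n+'0.png',im);np.savez(n+'0.npz',im=im,d=d,K=C[0],r=C[1],t=C[2]);print(n,C[2],C[1].round(2).tolist(),C[0][0,0])
E
```

```text
{'time': 0.0, 'joint_positions': [-1.277, 0.088, 1.372, 0.0, 1.684, -0.103], 'qvel': [-0.001, 0.001, -0.002, -0.001, -0.0, -0.0], 'joint_torque': [0.002, -34.018, -30.242, 0.072, 0.033, -0.0], 'tool_pos': [0.212, -0.507, 0.204], 'ee_rot': [-3.139, -0.0, 0.397], 'wrist_force': [0.199, 0.295, -0.541], 'wrist_torque': [-0.031, 0.005, -0.003], 'width': 0.094}
top [0.3636472  0.04799266 1.20604246] [[-0.02, -0.98, 0.18], [-1.0, 0.02, -0.01], [0.01, -0.18, -0.98]] 393.3255133873339
side [0.45048142 0.89538051 0.94152305] [[-0.99, -0.09, 0.11], [-0.14, 0.7, -0.7], [-0.02, -0.71, -0.71]] 472.7065864750381
wrist [ 0.28695233 -0.47602889  0.384178  ] [[0.39, -0.89, -0.26], [-0.92, -0.37, -0.11], [-0.0, 0.28, -0.96]] 346.65193078507116
```

View pics/top0.png

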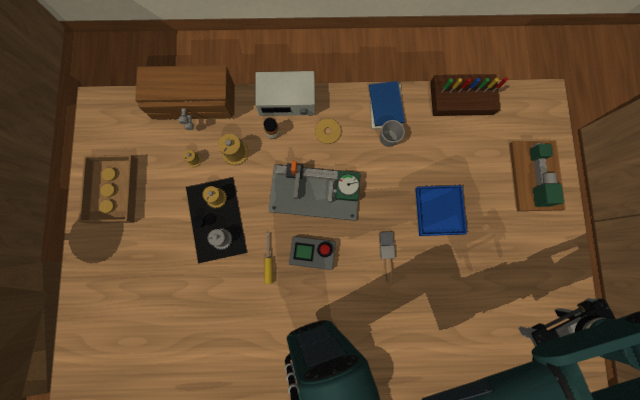

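View pics/side0.png

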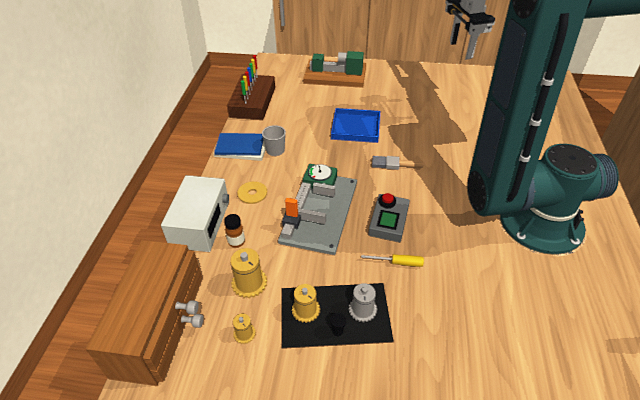

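The top view shows the mat on the left (barrel brass at 213,196, steel at 219,238, loupe at 208,220), the caliper at about (315,192) with its dial on the right and its orange fin at (294,168), the red button at (325,250), and the tray at (441,210). The side view agrees: brass barrel (305,300), fin (291,207), button (388,198).

```bash
cat > m.py <<'E'
from h import *
def ld(n):
    z=np.load(n+'0.npz');return z['im'],z['d'],(z['K'],z['r'],z['t'])
def comp(mask,near):
    n,l,s,c=cv2.connectedComponentsWithStats(mask.astype(np.uint8))
    k=1+np.argmin([np.hypot(*(c[i]-near))+ (1e3 if s[i,4]<15 else 0) for i in range(1,n)]);return l==k
near=dict(top=dict(or_=(294,168),red=(325,250),blue=(441,210),brass=(213,196),mat=(215,220),grey=(315,205),dial=(348,185)),
 side=dict(or_=(291,207),red=(388,198),blue=(356,125),brass=(305,300),mat=(336,315),grey=(335,210),dial=(320,172)))
for n in('top','side'):
    im,d,C=ld(n);h=cv2.cvtColor(im,cv2.COLOR_RGB2HSV).astype(int);H,S,V=h[...,0],h[...,1],h[...,2];P=cloud(C,d);Z=P[...,2]
    M=dict(or_=(H>5)&(H<16)&(S>180)&(V>120)&(Z>.05),red=((H<6)|(H>174))&(S>150)&(V>90),blue=(H>105)&(H<125)&(S>150),brass=(H>14)&(H<28)&(S>110)&(Z>.03),mat=(V<45)&(Z<.02),dial=(S<60)&(V>150)&(abs(Z-.054)<.02),grey=(abs(Z-.016)<.005)&(S<60))
    for k,m in M.items():
        try:m=comp(m,near[n][k])
        except Exception as e: print(n,k,'none');continue
        Q=P[m&(d>0)];v,u=np.nonzero(m)
        zt=np.percentile(Q[:,2],95);T=Q[Q[:,2]>zt-.006]
        print(n,k,m.sum(),'px',u.mean().round(1),v.mean().round(1),'mean',Q.mean(0).round(4),'z95',zt.round(4),'topmean',T.mean(0).round(4),'ext',np.percentile(T,2,0).round(3),np.percentile(T,98,0).round(3))
        if k in('blue','mat','grey'):
            r=cv2.minAreaRect(T[:,:2].astype(np.float32)*1000);print('   rect',np.round(r[0],1),np.round(r[1],1),round(r[2],2))
    # table height
    print('table z',np.median(Z[(abs(P[...,0]-.3)<.1)&(abs(P[...,1])<.3)]))
E
python3 m.py
```

```text
top or_ 45 px 293.2 165.8 mean [0.6435 0.0959 0.0994] z95 0.1032 topmean [0.6436 0.0959 0.1003] ext [0.631 0.091 0.098] [0.657 0.103 0.104]
top red 69 px 324.5 249.1 mean [0.4045 0.0105 0.0564] z95 0.0596 topmean [0.4048 0.0105 0.0567] ext [ 0.393 -0.002  0.054] [0.416 0.023 0.061]
top blue 2265 px 440.5 210.2 mean [ 0.5171 -0.3515  0.0086] z95 0.0247 topmean [ 0.5128 -0.3426  0.0241] ext [ 0.442 -0.417  0.02 ] [ 0.59  -0.28   0.029]
   rect [ 516.3 -348.8] [148.8 139.7] 0.68
top brass 252 px 212.6 194.8 mean [0.569  0.3347 0.0671] z95 0.0759 topmean [0.5711 0.3384 0.0731] ext [0.55  0.318 0.07 ] [0.594 0.36  0.077]
top mat 2768 px 216.1 220.7 mean [0.5007 0.3382 0.0026] z95 0.0065 topmean [0.5002 0.3378 0.0033] ext [0.388 0.259 0.001] [0.621 0.42  0.008]
   rect [505.3 339.7] [237.7 147.8] 11.0
top dial 164 px 347.2 186.4 mean [ 0.5884 -0.0623  0.0551] z95 0.0587 topmean [ 0.5881 -0.0624  0.0557] ext [ 0.568 -0.089  0.053] [ 0.611 -0.038  0.059]
top grey 2587 px 308.8 198.2 mean [0.5616 0.0533 0.0166] z95 0.02 topmean [0.5619 0.0532 0.0171] ext [ 0.502 -0.084  0.014] [0.632 0.166 0.
[... 561 characters left out ...]
de brass 514 px 304.5 298.5 mean [0.5693 0.3487 0.0627] z95 0.0739 topmean [0.5708 0.3423 0.0717] ext [0.549 0.319 0.068] [0.592 0.364 0.075]
side mat 4298 px 334.4 319.5 mean [0.5033 0.354  0.0019] z95 0.0047 topmean [0.5037 0.3543 0.002 ] ext [ 0.386  0.264 -0.001] [0.622 0.423 0.006]
   rect [503.6 339.6] [237.8 150.3] 11.28
side dial 211 px 321.0 171.5 mean [ 0.5904 -0.0651  0.0549] z95 0.0581 topmean [ 0.5904 -0.0651  0.055 ] ext [ 0.566 -0.091  0.052] [ 0.615 -0.039  0.059]
side grey 2636 px 324.1 217.9 mean [0.5632 0.0679 0.016 ] z95 0.0192 topmean [0.5632 0.0672 0.0163] ext [ 0.503 -0.079  0.013] [0.645 0.17  0.02 ]
   rect [581.  37.] [272.6 148.9] 82.96
table z 0.001271961474838601
```

```bash
cat >> h.py <<'E'
def go(x,y,z,psi,obs=None):
    o=obs or robot.get_obs();p=o['tool_pos'];w=o['ee_rot'][2];d=np.array([x,y,z])-p
    X=np.array([np.cos(w),np.sin(w)]);Y=np.array([np.sin(w),-np.cos(w)])
    dp=(psi-w+np.pi)%(2*np.pi)-np.pi
    print('t %.2f at'%o['time'],np.round(p,4),'rpy',np.round(o['ee_rot'],3),'w',round(float(o['width']),4),'F',np.round(o['wrist_force'],1))
    print('shift cm x %.2f y %.2f z %.2f  turn(tool z) %.3f'%(100*d[:2]@X,100*d[:2]@Y,-100*d[2],-dp))
CC=np.array([.5807,.036]);CY=-.124
cx=np.array([np.cos(CY),np.sin(CY)]);cy=np.array([-np.sin(CY),np.cos(CY)])
def loc(P): return (P[...,:2]-CC)@np.stack([cx,cy],1)
def wor(a,b): return CC+a*cx+b*cy
E
python3 - <<'E'
from h import *
for n in('top','side'):
    z=np.load(n+'0.npz');C=(z['K'],z['r'],z['t']);P=cloud(C,z['d']);L=loc(P);Z=P[...,2]
    inn=(abs(L[...,0])<.08)&(abs(L[...,1])<.14)
    m=inn&(abs(Z-.056)<.005)&(L[...,0]<.035)
    a=L[m];
    for lo,hi in((0,.14),(-.055,0)):
        b=a[(a[:,1]>lo)&(a[:,1]<hi)]
        if len(b):print(n,'blade',len(b),np.percentile(b,[3,50,97],0).round(4).tolist())
    h=np.bincount(((L[m][:,1]+.14)*200).astype(int),minlength=56);print(h)
    # obstacles near
    for nm,c in (('large',(.70,.28)),('small',(.69,.40)),('steel',(.45,.32))):
        q=P[(abs(P[...,0]-c[0])<.06)&(abs(P[...,1]-c[1])<.06)&(Z>.03)]
        if len(q):print(n,nm,np.percentile(q,[2,98],0).round(3).tolist())
    print(wor(-.015,0.0),wor(.055,.068))
E
```

```text
top blade 83 [[-0.0268, 0.0487], [0.0048, 0.0541], [0.0327, 0.06]]
top blade 77 [[-0.0263, -0.0529], [0.0006, -0.0472], [0.0309, -0.0419]]
[ 0  6 20 19 25 24 24 24 26 24 23 21 19 22 14  0  1 21 32 24  0  0  0  0
  0  0  0  0  0  0  0  0  0  0  0  0  0 14 34 31  4  0  0  0  0  0  0  0
  0  0  0  0  0  0  0  0]
top large [[0.685, 0.252, 0.035], [0.743, 0.31, 0.111]]
top small [[0.678, 0.394, 0.033], [0.711, 0.429, 0.064]]
top steel [[0.423, 0.297, 0.035], [0.506, 0.379, 0.084]]
[0.56581517 0.03785524] [0.64368811 0.09667535]
side blade 111 [[-0.0283, 0.0502], [0.0002, 0.0578], [0.0325, 0.0637]]
side blade 92 [[-0.0271, -0.0517], [0.0013, -0.0435], [0.0285, -0.0372]]
[ 0  1  9 11 17 15 19 20 17 23 20 15 22 16 19  4  0  8 29 33 22  0  0  0
  0  0  0  0  0  0  0  0  0  0  0  0  0  3 34 40 34  0  0  0  0  0  0  0
  0  0  0  0  0  0  0  0]
side large [[0.684, 0.259, 0.032], [0.742, 0.317, 0.109]]
side small [[0.677, 0.399, 0.032], [0.71, 0.433, 0.062]]
side steel [[0.423, 0.304, 0.032], [0.502, 0.378, 0.084]]
[0.56581517 0.03785524] [0.64368811 0.09667535]
```

```bash
python3 -c "
from h import *
go(.571,.34,.21,1.447)"
```

```text
t 0.15 at [ 0.2124 -0.5069  0.2046] rpy [-3.14  -0.     0.397] w 0.094 F [-0.2 -0.  -0.3]
shift cm x 65.80 y -64.25 z -0.54  turn(tool z) -1.050
```

Request:
servo_tool:
  series: "-1 3 -3 -0.5 -0.1;-1 65.8 -64.2 -0.5 -1.05;-1 65.8 -64.2 -0.5 -1.05;-1 65.8 -64.2 -0.5 -1.05;-1 65.8 -64.2 -0.5 -1.05;-1 65.8 -64.2 -0.5 -1.05;-1 65.8 -64.2 -0.5 -1.05;-1 65.8 -64.2 -0.5 -1.05;-1 65.8 -64.2 -0.5 -1.05;-1 65.8 -64.2 -0.5 -1.05;-1 65.8 -64.2 -0.5 -1.05;-1 65.8 -64.2 -0.5 -1.05;-1 65.8 -64.2 -0.5 -1.05;-1 65.8 -64.2 -0.5 -1.05;-1 65.8 -64.2 -0.5 -1.05;-1 65.8 -64.2 -0.5 -1.05;-1 65.8 -64.2 -0.5 -1.05;-1 65.8 -64.2 -0.5 -1.05;-1 65.8 -64.2 -0.5 -1.05;-1 65.8 -64.2 -0.5 -1.05"

```text
time: 1.82
tool_pos: [0.5378, 0.2619, 0.2099]
ee_rot: [-3.141, 0.001, 1.447]
wrist_force: [0.4, 0.0, 0.8]
width: 0.094
```

Request:
servo_tool:
  series: "-1 0 0 0 0"

```text
time: 1.9
tool_pos: [0.5383, 0.2658, 0.2069]
ee_rot: [-3.138, -0.001, 1.453]
wrist_force: [-0.6, 0.3, -1.2]
width: 0.0935
```

```bash
python3 -c "
from h import *
go(.571,.34,.21,1.447)"
```

```text
t 1.90 at [0.5383 0.2658 0.2069] rpy [-3.138e+00 -1.000e-03  1.453e+00] w 0.0935 F [-0.6  0.3 -1.2]
shift cm x 7.75 y 2.37 z -0.31  turn(tool z) 0.006
```

```bash
cat > b.py <<'E'
from h import *
def barrel(name,zt=.072,guess=(.571,.34)):
    o=robot.get_obs();C=cam('wrist',o);im,d=snapshot('wrist');save(name,im)
    P=cloud(C,d);Z=P[...,2]
    h=cv2.cvtColor(im,cv2.COLOR_RGB2HSV).astype(int)
    near=np.hypot(P[...,0]-guess[0],P[...,1]-guess[1])<.05
    s=near&(Z>zt-.008)&(Z<zt+.006)
    q=P[s&(d>0)]
    if len(q)<20: print('few',len(q));return
    cnt=max(cv2.findContours(s.astype(np.uint8),cv2.RETR_EXTERNAL,cv2.CHAIN_APPROX_NONE)[0],key=len).reshape(-1,2)
    W=np.array([onz(C,p,zt)[:2] for p in cnt]);(c,r)=cv2.minEnclosingCircle((W*1000).astype(np.float32))
    st=P[near&(Z>zt+.006)]
    print(name,'top z',np.median(q[:,2]).round(4),'disc centre',np.round(c,1),'r',round(r,1),'stub',len(st),st.mean(0).round(4) if len(st) else '', 'stub px z',np.percentile(st[:,2],90).round(4) if len(st) else '')
E
python3 -c "
from b import *
barrel('w1.png')"
```

```text
w1.png top z 0.0725 disc centre [569.7 340.1] r 23.8 stub 1455 [0.5528 0.3379 0.3434] stub px z 0.3867
```

Request:
servo_tool:
  series: "-1 7.7 2.4 0 0;-1 7.7 2.4 0 0;-1 7.7 2.4 0 0;-1 7.7 2.4 0 0"

```text
time: 2.28
tool_pos: [0.5707, 0.3332, 0.2083]
ee_rot: [-3.139, 0.003, 1.448]
wrist_force: [0.3, 0.3, 0.5]
width: 0.0938
```

```bash
python3 -c "
from b import *
barrel('w2.png')
go(.571,.34,.21,1.447)"
```

```text
w2.png top z 0.0724 disc centre [570.1 341.1] r 24.4 stub 23549 [0.5728 0.3515 0.3045] stub px z 0.3241
t 2.33 at [0.5707 0.3322 0.2097] rpy [-3.140e+00  2.000e-03  1.447e+00] w 0.0943 F [-0.  -0.   0.5]
shift cm x 0.77 y -0.07 z -0.03  turn(tool z) -0.000
```

View pics/w2.png

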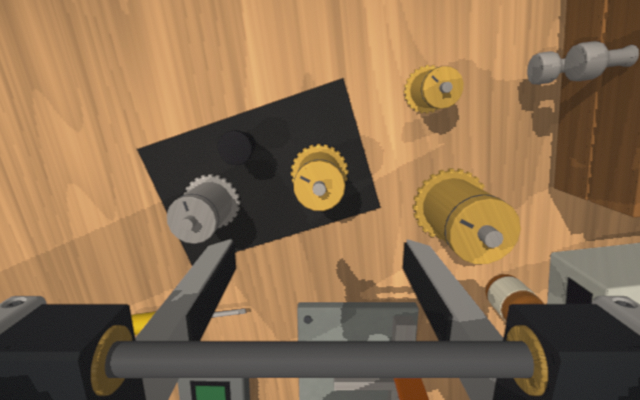

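Request:
servo_tool:
  series: "-1 0.8 -0.1 2 0;-1 0.8 -0.1 5 0;-1 0.8 -0.1 8 0;-1 0.8 -0.1 10 0;-1 0.8 -0.1 10 0;-1 0.8 -0.1 10 0"

```text
time: 2.83
tool_pos: [0.5702, 0.3393, 0.1105]
ee_rot: [-3.14, 0.001, 1.445]
wrist_force: [0.2, 0.2, 1.4]
width: 0.094
```

```bash
python3 -c "
from b import *
barrel('w3.png')
go(.570,.3405,.042,1.447)"
```

```text
w3.png top z 0.0724 disc centre [569.7 341.5] r 24.8 stub 21012 [0.578  0.3568 0.2059] stub px z 0.2263
t 2.88 at [0.5714 0.3401 0.1125] rpy [ 3.140e+00 -1.000e-03  1.445e+00] w 0.0944 F [ 0.1 -0.6  0.6]
shift cm x 0.02 y -0.15 z 7.05  turn(tool z) -0.002
```

Request:
servo_tool:
  series: "-1 0.1 -0.1 2 0;-1 0.1 -0.1 4.5 0;-1 0.1 -0.1 6 0;-1 0.1 -0.1 6.9 0;-1 0.1 -0.1 6.9 0;-1 0.1 -0.1 6.9 0;1 0.1 -0.1 6.9 0;1 0.1 -0.1 6.9 0;1 0.1 -0.1 6.9 0;1 0.1 -0.1 6.9 0;1 0.1 -0.1 6.9 0;1 0.1 -0.1 6.9 0;1 0.1 -0.1 6.9 0;1 0.1 -0.1 6.9 0"

```text
time: 4.05
tool_pos: [0.5706, 0.3423, 0.0416]
ee_rot: [3.14, -0.0, 1.447]
wrist_force: [1.7, -0.1, 0.3]
width: 0.0475
```

Request:
servo_tool:
  series: "1 0 0 -2 0;1 0 0 -5 0;1 0 0 -8 0;1 0 0 -11 0;1 0 0 -11 0;1 0 0 -11 0"

```text
time: 4.55
tool_pos: [0.5709, 0.3428, 0.1529]
ee_rot: [3.139, -0.002, 1.447]
wrist_force: [-0.2, -0.4, -3.7]
width: 0.0473
```

```bash
python3 -c "
from h import *
print(wor(-.015,.004))
go(*wor(-.015,.004),.15,1.447)"
```

```text
[0.5663099  0.04182452]
t 4.55 at [0.5709 0.3428 0.1529] rpy [ 3.139e+00 -2.000e-03  1.447e+00] w 0.0473 F [-0.2 -0.4 -3.7]
shift cm x -29.92 y 3.27 z 0.29  turn(tool z) -0.000
```

Request:
servo_tool:
  series: "1 -2 0.2 0 0;1 -5 0.5 0 0;1 -8 0.9 0 0;1 -11 1.2 0 0;1 -14 1.5 0 0;1 -17 1.9 0 0;1 -20 2.2 0 0;1 -23 2.5 0 0;1 -25 2.7 0 0;1 -27 3 0 0;1 -28.5 3.1 0 0;1 -29.5 3.2 0 0;1 -29.9 3.3 0 0;1 -29.9 3.3 0 0;1 -29.9 3.3 0 0"

```text
time: 5.8
tool_pos: [0.5654, 0.0422, 0.1502]
ee_rot: [-3.14, -0.0, 1.447]
wrist_force: [1.0, 0.2, -2.5]
width: 0.0476
```

```bash
cat > c.py <<'E'
from h import *
import sys
def cal(name,n='wrist'):
    o=robot.get_obs();C=cam(n,o);im,d=snapshot(n);save(name,im);P=cloud(C,d);L=loc(P);Z=P[...,2]
    inn=(abs(L[...,0])<.085)&(abs(L[...,1])<.15)&(d>0)
    def pr(t,m):
        a=L[m]
        if len(a)>20: print(name,t,len(a),'x',np.percentile(a[:,0],[2,50,98]).round(4),'y',np.percentile(a[:,1],[2,50,98]).round(4),'z',np.median(Z[m]).round(4))
    b=inn&(abs(Z-.056)<.005)&(L[...,0]<.035)&(L[...,0]>-.035)
    pr('jaw',b&(L[...,1]>.02-float(0)));pr('anvil',b&(L[...,1]<-.03)&(L[...,1]>-.062))
    h=cv2.cvtColor(im,cv2.COLOR_RGB2HSV).astype(int);og=(h[...,0]>3)&(h[...,0]<16)&(h[...,1]>170)&(h[...,2]>90)
    pr('fin',inn&og&(Z>.092)&(Z<.106)); return P,L,im,d,C
if __name__=='__main__': cal(sys.argv[1],sys.argv[2])
E
python3 c.py w4.png wrist;python3 c.py s4.png side;python3 c.py t4.png top; python3 -c "
from h import *
go(*wor(-.015,.004),.0565,1.447)"
```

```text
w4.png jaw 1326 x [-0.0287  0.0026  0.0337] y [0.0495 0.0557 0.0612] z 0.0564
w4.png fin 1004 x [0.0398 0.0535 0.0682] y [0.0612 0.0678 0.0744] z 0.1
s4.png jaw 113 x [-0.0284  0.0026  0.0326] y [0.0494 0.0578 0.0634] z 0.0555
s4.png fin 66 x [0.041  0.0552 0.0689] y [0.0625 0.0718 0.0771] z 0.0993
t4.png jaw 59 x [-0.0284 -0.0072  0.0293] y [0.0492 0.056  0.0602] z 0.0568
t4.png anvil 80 x [-0.0266  0.0019  0.0309] y [-0.0531 -0.0471 -0.0414] z 0.0569
t 5.95 at [0.5658 0.0426 0.1512] rpy [-3.141 -0.     1.448] w 0.0478 F [-0.3  0.1 -2.8]
shift cm x -0.07 y 0.06 z 9.47  turn(tool z) 0.001
```

View pics/w4.png

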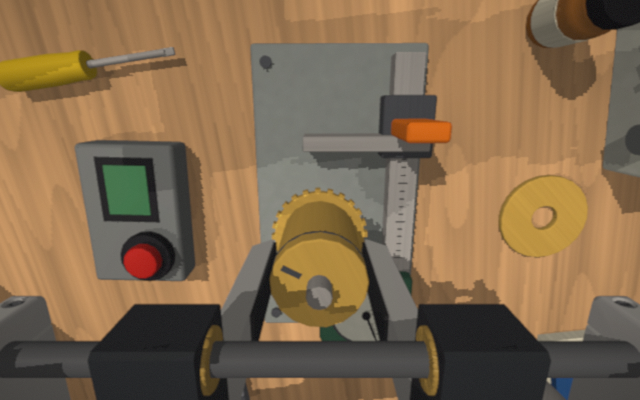

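Request:
servo_tool:
  series: "1 -0.1 0.1 2 0;1 -0.1 0.1 4 0;1 -0.1 0.1 6 0;1 -0.1 0.1 7.5 0;1 -0.1 0.1 8.5 0;1 -0.1 0.1 9 0;1 -0.1 0.1 9.2 0;1 -0.1 0.1 9.2 0;1 -0.1 0.1 9.2 0"

```text
time: 6.7
tool_pos: [0.5676, 0.0405, 0.0607]
ee_rot: [3.139, -0.0, 1.447]
wrist_force: [-0.1, -0.3, -2.8]
width: 0.0477
```

Request:
servo_tool:
  series: "1 0 0 0.1 0;1 0 0 0.1 0;1 0 0 0.2 0;1 0 0 0.2 0"

```text
time: 7.03
tool_pos: [0.5669, 0.0404, 0.0577]
ee_rot: [3.141, -0.0, 1.447]
wrist_force: [-0.5, 0.1, -3.5]
width: 0.0477
```

Request:
servo_tool:
  series: "1 0 0 0.1 0;1 0 0 0.1 0;1 0 0 0.15 0;1 0 0 0.15 0"

```text
time: 7.37
tool_pos: [0.5666, 0.0404, 0.0558]
ee_rot: [-3.141, 0.0, 1.447]
wrist_force: [-0.3, 0.0, -3.0]
width: 0.0475
```

Request:
servo_tool:
  series: "1 0 0 0.05 0;1 0 0 0.05 0;1 0 0 0.1 0;1 0 0 0.1 0"

```text
time: 7.7
tool_pos: [0.5668, 0.0404, 0.0555]
ee_rot: [3.141, 0.0, 1.447]
wrist_force: [-1.0, 0.3, -0.3]
width: 0.0478
```

Request:
servo_tool:
  series: "-0.5 0 0 0 0;-0.5 0 0 0 0;-0.5 0 0 0 0;-0.5 0 0 0 0;-0.5 0 0 -2 0;-0.5 0 0 -4 0;-0.5 0 0 -7 0;-1 0 0 -10 0;-1 0 0 -13 0;-1 0 0 -13 0;-1 0 0 -13 0"

```text
time: 8.62
tool_pos: [0.5682, 0.0404, 0.1877]
ee_rot: [3.136, -0.0, 1.447]
wrist_force: [-0.3, 0.1, -0.7]
width: 0.0924
```

```bash
python3 -c "
from b import *
barrel('w5.png',.086,(.566,.041))
from c import *
cal('w6.png')
go(*wor(.0545,.0685),.15,-.124)"
```

```text
w5.png top z 0.0864 disc centre [565.8  39.3] r 24.6 stub 22178 [0.5667 0.0581 0.2825] stub px z 0.3034
w6.png jaw 1135 x [-0.0288  0.0011  0.0335] y [0.0229 0.0549 0.0613] z 0.0564
w6.png anvil 826 x [-0.0282  0.0006  0.0285] y [-0.052  -0.0452 -0.0401] z 0.0564
w6.png fin 756 x [0.0398 0.0534 0.068 ] y [0.061  0.0678 0.0742] z 0.1
t 8.72 at [0.5661 0.0405 0.1837] rpy [-3.14   0.     1.447] w 0.094 F [ 0.4 -0.2 -0.4]
shift cm x 6.59 y 6.95 z 3.37  turn(tool z) 1.571
```

Request:
servo_tool:
  series: "-1 1 1 0 0.1;-1 3 3 0 0.4;-1 6.6 7 0 1.571;-1 6.6 7 0 1.571;-1 6.6 7 0 1.571;-1 6.6 7 0 1.571;-1 6.6 7 0 1.571;-1 6.6 7 0 1.571;-1 6.6 7 0 1.571;-1 6.6 7 0 1.571;-1 6.6 7 0 1.571;-1 6.6 7 0 1.571;-1 6.6 7 0 1.571;-1 6.6 7 0 1.571;-1 6.6 7 0 1.571;-1 6.6 7 0 1.571"

```text
time: 10.05
tool_pos: [0.6438, 0.0972, 0.1833]
ee_rot: [3.141, 0.003, -0.122]
wrist_force: [0.6, -0.9, 0.1]
width: 0.0942
```

```bash
python3 -c "
from c import *
cal('w7.png')
go(*wor(.0545,.068),.067,-.124)"
```

```text
w7.png jaw 793 x [-0.028   0.0021  0.0334] y [0.0219 0.055  0.0609] z 0.0564
w7.png anvil 494 x [-0.006   0.0146  0.0305] y [-0.0519 -0.0459 -0.0401] z 0.0563
w7.png fin 599 x [0.0422 0.0573 0.07  ] y [0.0614 0.0677 0.0741] z 0.1001
t 10.10 at [0.6439 0.0973 0.1838] rpy [ 3.141e+00  2.000e-03 -1.230e-01] w 0.0943 F [ 0.5 -0.3  0.1]
shift cm x -0.07 y 0.06 z 11.68  turn(tool z) 0.001
```

Request:
servo_tool:
  series: "-1 -0.1 0.06 3 0;-1 -0.1 0.06 6 0;-1 -0.1 0.06 9 0;-1 -0.1 0.06 10.8 0;-1 -0.1 0.06 11.6 0;-1 -0.1 0.06 11.6 0;-1 -0.1 0.06 11.6 0;1 -0.1 0.06 11.6 0;1 -0.1 0.06 11.6 0;1 -0.1 0.06 11.6 0;1 -0.1 0.06 11.6 0;1 -0.1 0.06 11.6 0;1 -0.1 0.06 11.6 0;1 -0.1 0.06 11.6 0;1 -0.1 0.06 11.6 0;1 -0.1 0.06 11.6 0;1 -0.1 0.06 11.6 0"

```text
time: 11.52
tool_pos: [0.6432, 0.0968, 0.0689]
ee_rot: [3.141, 0.0, -0.124]
wrist_force: [0.2, 0.1, 0.4]
width: 0.0313
```

Request:
servo_tool:
  series: "1 0 0 0 0;1 0 0 0 0"

```text
time: 11.68
tool_pos: [0.6433, 0.0968, 0.0689]
ee_rot: [3.141, 0.0, -0.124]
wrist_force: [0.0, -0.4, 0.1]
width: 0.0177
```

Request:
servo_tool:
  series: "1 0 0 0 0;1 0 0 0 0;1 0 0.3 0 0;1 0 0.7 0 0;1 0 1.1 0 0;1 0 1.5 0 0;1 0 1.8 0 0;1 0 2.0 0 0;1 0 2.2 0 0;1 0 2.4 0 0;1 0 2.6 0 0;1 0 2.8 0 0;1 0 3.0 0 0;1 0 3.2 0 0;1 0 3.4 0 0;1 0 3.6 0 0;1 0 3.8 0 0;1 0 3.9 0 0;1 0 3.9 0 0"

```text
time: 13.27
tool_pos: [0.639, 0.0616, 0.0689]
ee_rot: [-3.136, -0.001, -0.122]
wrist_force: [2.2, 8.5, 0.0]
width: 0.0136
```

```bash
cat > e.py <<'E'
import sys
from h import *
def dial(name):
    im,d=snapshot('top');C=cam('top');u,v=proj(C,[.589,-.0635,.054])
    u,v=int(u),int(v);cr=im[v-22:v+22,u-45:u+45-0]
    save(name,cv2.resize(cr,None,fx=8,fy=8,interpolation=cv2.INTER_CUBIC))
    o=robot.get_obs();print('t',o['time'],o['tool_pos'].round(4) if hasattr(o['tool_pos'],'round') else o['tool_pos'],'local y',loc(np.array(o['tool_pos'])).round(4),'F',np.round(o['wrist_force'],1),'w',o['width'])
dial(sys.argv[1])
E
python3 e.py d1.png
```

```text
t 13.3167 [0.639  0.0615 0.0689] local y [0.0547 0.0326] F [ 2.2  9.9 -1.9] w 0.013604153263218328
```

View pics/d1.png

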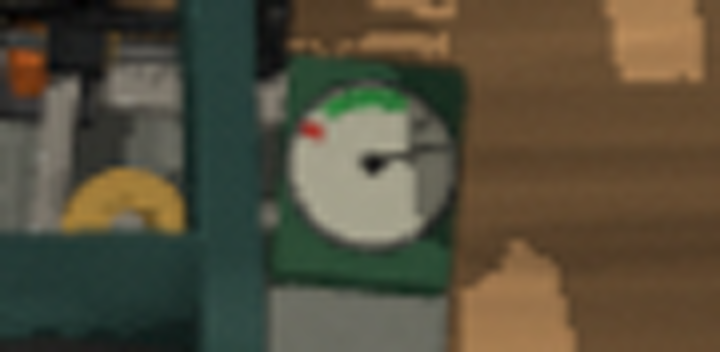

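The dial crop shows the needle pointing right (centre 372,163), not yet deflected, with the green band at the top (330–405, 100) and the red mark at (312,130).

```bash
cat > n.py <<'E'
import sys
from h import *
def needle():
    o=robot.get_obs();im,d=snapshot('top');C=cam('top');g=cv2.cvtColor(im,cv2.COLOR_RGB2GRAY).astype(float);hs=cv2.cvtColor(im,cv2.COLOR_RGB2HSV).astype(int)
    u0,v0=np.array(proj(C,[.589,-.0635,.054])).astype(int)
    vv,uu=np.mgrid[v0-12:v0+13,u0-12:u0+13]
    W=np.array([[onz(C,(a,b),.054)[:2] for a,b in zip(r,s)] for r,s in zip(uu,vv)]);G=g[vv,uu]
    # hub: pixel position in d1 crop (372,163)/8 -> offset
    hub=onz(C,(u0-45+372/8-.5,v0-22+163/8-.5),.054)[:2]
    D=(W-hub);L=np.stack([D@cx,D@cy],-1);r=np.hypot(L[...,0],L[...,1])
    ang=np.degrees(np.arctan2(L[...,0],-L[...,1]))  # 0 = caliper -y (right in image), ccw from above
    res={}
    best=[]
    for a in np.arange(-30,190,2):
        pts=[hub+rr*(-np.cos(np.radians(a))*cy+np.sin(np.radians(a))*cx) for rr in np.arange(.007,.017,.001)]
        px=np.array([proj(C,[*p,.054]) for p in pts],np.float32)
        s=cv2.remap(g.astype(np.float32),px[:,:1],px[:,1:],cv2.INTER_LINEAR).mean();best.append((s,a))
    s=np.array(best);i=s[:,0].argmin();print('needle deg',s[i,1],'dark',s[i,0].round(0),'median',np.median(s[:,0]).round(0))
    print('t %.2f'%o['time'],'local',loc(np.array(o['tool_pos'])).round(4),'z',round(o['tool_pos'][2],4),'F',np.round(o['wrist_force'],1),'w',round(o['width'],4))
    return im
needle()
E
python3 n.py
```

```text
needle deg 20.0 dark 82.0 median 158.0
t 13.32 local [0.0547 0.0326] z 0.0689 F [ 2.2  9.9 -1.9] w 0.0136
```

Request:
servo_tool:
  series: "1 0 0.1 0 0;1 0 0.2 0 0;1 0 0.3 0 0;1 0 0.4 0 0;1 0 0.5 0 0;1 0 0.5 0 0;1 0 0.5 0 0"

```text
time: 13.95
tool_pos: [0.6384, 0.0567, 0.0689]
ee_rot: [-3.136, -0.001, -0.122]
wrist_force: [2.8, 9.9, -1.7]
width: 0.0133
```

```bash
python3 n.py
```

```text
needle deg 18.0 dark 93.0 median 158.0
t 13.95 local [0.0547 0.0277] z 0.0689 F [ 2.8  9.9 -1.7] w 0.0133
```

Request:
servo_tool:
  series: "1 0 0.08 0 0;1 0 0.16 0 0;1 0 0.25 0 0;1 0 0.25 0 0;1 0 0.25 0 0"

```text
time: 14.42
tool_pos: [0.6382, 0.0549, 0.0689]
ee_rot: [-3.135, -0.001, -0.122]
wrist_force: [2.8, 9.8, -1.0]
width: 0.0137
```

```bash
python3 n.py
```

```text
needle deg 26.0 dark 92.0 median 158.0
t 14.42 local [0.0547 0.0258] z 0.0689 F [ 2.8  9.8 -1. ] w 0.0137
```

Request:
servo_tool:
  series: "1 0 0.08 0 0;1 0 0.16 0 0;1 0 0.24 0 0;1 0 0.24 0 0;1 0 0.24 0 0"

```text
time: 14.88
tool_pos: [0.6379, 0.0532, 0.0689]
ee_rot: [-3.134, -0.001, -0.122]
wrist_force: [3.3, 11.2, -1.2]
width: 0.0136
```

```bash
python3 n.py
```

```text
needle deg 62.0 dark 106.0 median 157.0
t 14.88 local [0.0547 0.0242] z 0.0689 F [ 3.3 11.2 -1.2] w 0.0136
```

Request:
servo_tool:
  series: "1 0 0.07 0 0;1 0 0.14 0 0;1 0 0.18 0 0;1 0 0.18 0 0;1 0 0.18 0 0"

```text
time: 15.35
tool_pos: [0.6378, 0.0519, 0.0689]
ee_rot: [-3.133, -0.001, -0.122]
wrist_force: [2.8, 11.7, -1.1]
width: 0.0136
```

```bash
python3 n.py; python3 e.py d2.png
```

```text
needle deg 94.0 dark 82.0 median 156.0
t 15.35 local [0.0547 0.0228] z 0.0689 F [ 2.8 11.7 -1.1] w 0.0136
t 15.45 [0.6378 0.0519 0.0689] local y [0.0547 0.0228] F [ 4.3 11.8 -1.8] w 0.013714003006573933
```

View pics/d2.png

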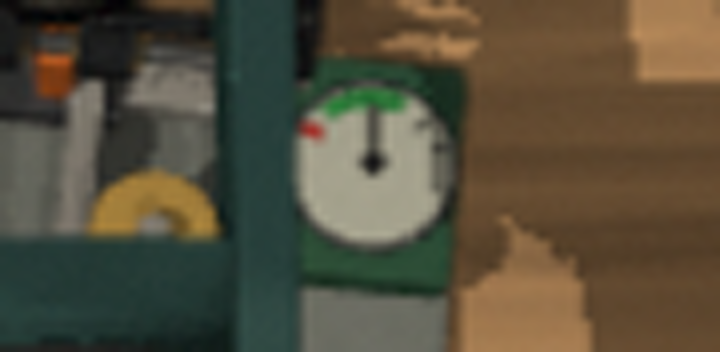

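The needle now points straight up (372,105), mid-green. I'll relax the push, then release.

Request:
servo_tool:
  series: "1 0 -0.1 0 0;1 0 -0.2 0 0;1 0 -0.3 0 0;1 0 -0.4 0 0;1 0 -0.4 0 0;1 0 -0.4 0 0"

```text
time: 15.95
tool_pos: [0.6378, 0.0519, 0.0689]
ee_rot: [-3.139, -0.001, -0.123]
wrist_force: [2.2, 5.2, -2.0]
width: 0.0139
```

```bash
python3 n.py
```

```text
needle deg 94.0 dark 81.0 median 155.0
t 15.95 local [0.0547 0.0228] z 0.0689 F [ 2.2  5.2 -2. ] w 0.0139
```

Request:
servo_tool:
  series: "1 0 -0.1 0 0;1 0 -0.2 0 0;1 0 -0.2 0 0;0 0 -0.2 0 0;0 0 -0.2 0 0;0 0 -0.2 0 0;0 0 -0.2 0 0;0 0 -0.2 0 0;0 0 -0.2 -2 0;0 0 -0.2 -4 0;0 0 -0.2 -7 0;0 0 -0.2 -10 0;0 0 -0.2 -10 0;0 0 -0.2 -10 0"

```text
time: 17.17
tool_pos: [0.6392, 0.0524, 0.1722]
ee_rot: [-3.141, -0.006, -0.124]
wrist_force: [0.6, 0.6, -0.8]
width: 0.047
```

```bash
python3 n.py; python3 -c "
from h import *
go(.4045,.012,.11,1.447)"
```

```text
needle deg 94.0 dark 83.0 median 157.0
t 17.17 local [0.056  0.0235] z 0.1722 F [ 0.6  0.6 -0.8] w 0.047
t 17.22 at [0.638  0.0524 0.1696] rpy [ 3.142e+00 -2.000e-03 -1.240e-01] w 0.0468 F [-0.1 -0.3 -0.5]
shift cm x -22.67 y 6.90 z 5.96  turn(tool z) -1.571
```

Request:
servo_tool:
  series: "1 -3 1 0 0;1 -6.5 2 0 0;1 -10 3 0 0;1 -13 4 0 0;1 -16.5 5 0 0;1 -20 6 0 0;1 -22.7 6.9 1 0;1 -22.7 6.9 3 0;1 -22.7 6.9 4 0;1 -22.7 6.9 4 0;1 -22.7 6.9 4 0"

```text
time: 18.13
tool_pos: [0.4033, 0.0122, 0.1274]
ee_rot: [3.142, 0.004, -0.124]
wrist_force: [-0.4, 0.0, 0.7]
width: 0.0003
```

```bash
cat > r.py <<'E'
from h import *
o=robot.get_obs();C=cam('wrist',o);im,d=snapshot('wrist');save('w8.png',im);P=cloud(C,d);h=cv2.cvtColor(im,cv2.COLOR_RGB2HSV).astype(int)
m=((h[...,0]<6)|(h[...,0]>174))&(h[...,1]>150)&(h[...,2]>80)&(P[...,2]>.03)&(P[...,2]<.075);q=P[m]
m&=(P[...,2]>np.percentile(q[:,2],90)-.004);q=P[m];print(len(q),q.mean(0),np.percentile(q,[3,97],0))
go(.4045,.012,.058,-.124)
E
python3 r.py; python3 n.py
```

```text
1105 [0.40481658 0.01020574 0.05619774] [[ 0.39203661 -0.00235798  0.05409302]
 [ 0.41695381  0.02282586  0.05762307]]
t 18.18 at [0.4042 0.0122 0.1284] rpy [ 3.142e+00  2.000e-03 -1.240e-01] w 0.0007 F [-0.7  0.1  0.4]
shift cm x 0.03 y 0.01 z 7.04  turn(tool z) -0.000
needle deg 94.0 dark 76.0 median 146.0
t 18.18 local [-0.1722 -0.0455] z 0.1284 F [-0.7  0.1  0.4] w 0.0007
```

Request:
servo_tool:
  series: "1 0 0.17 2 0;1 0 0.17 4 0;1 0 0.17 5.5 0;1 0 0.17 6.5 0;1 0 0.17 6.5 0;1 0 0.17 6.5 0"

```text
time: 18.73
tool_pos: [0.4042, 0.0104, 0.0642]
ee_rot: [3.142, 0.0, -0.124]
wrist_force: [0.1, -0.6, -0.2]
width: 0.0004
```

Request:
servo_tool:
  series: "1 0 0 0.15 0;1 0 0 0.3 0;1 0 0 0.45 0;1 0 0 0.6 0;1 0 0 0.75 0;1 0 0 0.75 0"

```text
time: 19.23
tool_pos: [0.4037, 0.0104, 0.0564]
ee_rot: [3.142, -0.0, -0.124]
wrist_force: [0.1, 0.6, -1.3]
width: 0.0004
```

Request:
servo_tool:
  series: "1 0.05 0 0.15 0;1 0.05 0 0.3 0;1 0.05 0 0.45 0;1 0.05 0 0.6 0;1 0.05 0 0.6 0"

```text
time: 19.65
tool_pos: [0.4042, 0.0103, 0.0505]
ee_rot: [3.141, 0.0, -0.124]
wrist_force: [-2.3, -0.6, 4.1]
width: 0.0006
```

Request:
servo_tool:
  series: "1 0 0 0.15 0;1 0 0 0.3 0;1 0 0 0.4 0;1 0 0 0.4 0;1 0 0 0.4 0"

```text
time: 20.07
tool_pos: [0.4044, 0.0103, 0.0499]
ee_rot: [3.141, -0.0, -0.124]
wrist_force: [-8.9, -0.2, 21.1]
width: 0.0003
```

```bash
python3 n.py; python3 -c "
from h import *
im,d=snapshot('side');cv2.imwrite('pics/s5.png',cv2.resize(im[150:270,270:430,::-1],None,fx=4,fy=4,interpolation=cv2.INTER_CUBIC))"
```

```text
needle deg 94.0 dark 75.0 median 145.0
t 20.07 local [-0.1718 -0.0473] z 0.0499 F [-8.9 -0.2 21.1] w 0.0003
```

View pics/s5.png

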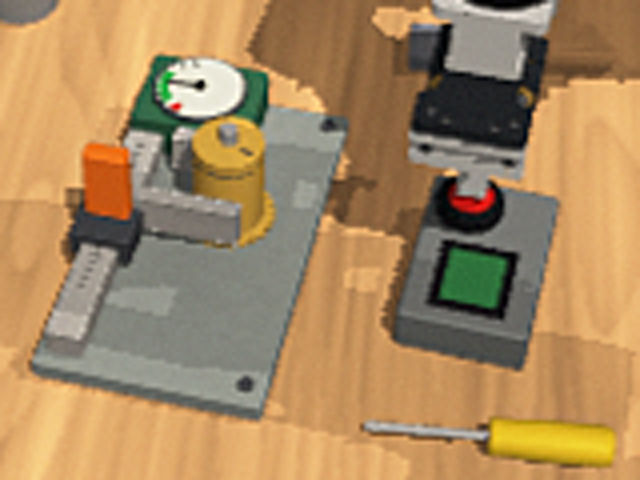

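The side view shows the fingertips pressing the button down in its collar (470,190) and the barrel between the jaws with the needle still in the green (170,85). Now lift and go back to the fin.

Request:
servo_tool:
  series: "1 0 0 -1 0;1 0 0 -3 0;1 0 0 -6 0;1 0 0 -9 0;0 0 0 -12 0;0 0 0 -12 0;0 0 0 -12 0"

```text
time: 20.75
tool_pos: [0.4057, 0.0102, 0.1681]
ee_rot: [3.142, -0.005, -0.124]
wrist_force: [-0.1, -0.1, -0.7]
width: 0.0168
```

```bash
python3 -c "
from h import *
go(*wor(.0545,.0230),.17,-.124)"
```

```text
t 20.75 at [0.4057 0.0102 0.1681] rpy [ 3.142 -0.005 -0.124] w 0.0168 F [-0.1 -0.1 -0.7]
shift cm x 22.49 y -7.03 z -0.19  turn(tool z) -0.000
```

Request:
servo_tool:
  series: "0 3 -1 0 0;0 6.5 -2 0 0;0 10 -3.1 0 0;0 13.5 -4.2 0 0;0 17 -5.3 0 0;0 20 -6.3 0 0;0 22.5 -7 0 0;0 22.5 -7 0 0;0 22.5 -7 0 0;0 22.5 -7 0 0"

```text
time: 21.58
tool_pos: [0.6349, 0.0519, 0.1642]
ee_rot: [3.141, 0.004, -0.124]
wrist_force: [-0.1, 0.1, -0.3]
width: 0.0471
```

```bash
python3 -c "
from h import *
go(*wor(.0545,.0230),.069,-.124)"
```

```text
t 21.58 at [0.6349 0.0519 0.1642] rpy [ 3.141  0.004 -0.124] w 0.0471 F [-0.1  0.1 -0.3]
shift cm x 0.27 y -0.05 z 9.52  turn(tool z) -0.000
```

Request:
servo_tool:
  series: "0 0.1 0 2.5 0;0 0.1 0 5 0;0 0.1 0 7.5 0;0 0.1 0 9 0;0 0.1 0 9.6 0;0 0.1 0 9.6 0;0 0.1 0 9.6 0;1 0.1 0 9.6 0;1 0.1 0 9.6 0;1 0.1 0 9.6 0;1 0.1 0 9.6 0;1 0.1 0 9.6 0;1 0.1 0 9.6 0;1 0.1 0 9.6 0;1 0.1 0 9.6 0;1 0.1 0 9.6 0"

```text
time: 22.92
tool_pos: [0.6374, 0.052, 0.0709]
ee_rot: [-3.141, -0.001, -0.124]
wrist_force: [-0.6, 1.4, 1.8]
width: 0.014
```

Request:
servo_tool:
  series: "1 0 -0.1 0 0;1 0 -0.3 0 0;1 0 -0.5 0 0;1 0 -0.7 0 0;1 0 -1 0 0;1 0 -1.3 0 0;1 0 -1.6 0 0;1 0 -2 0 0;1 0 -2.4 0 0;1 0 -2.8 0 0;1 0 -3.2 0 0;1 0 -3.6 0 0;1 0 -4 0 0;1 0 -4.4 0 0;1 0 -4.8 0 0;1 0 -5.1 0 0;1 0 -5.3 0 0;1 0 -5.3 0 0;1 0 -5.3 0 0"

```text
time: 24.5
tool_pos: [0.6436, 0.1022, 0.0708]
ee_rot: [3.138, 0.0, -0.125]
wrist_force: [-2.6, -5.0, 3.5]
width: 0.0136
```

```bash
python3 n.py
```

```text
needle deg 32.0 dark 68.0 median 99.0
t 24.50 local [0.0542 0.0735] z 0.0708 F [-2.6 -5.   3.5] w 0.0136
```

Request:
servo_tool:
  series: "1 0 -0.2 0 0;1 0 -0.4 0 0;1 0 -0.6 0 0;1 0 -0.7 0 0;1 0 -0.8 0 0;1 0 -0.8 0 0"

```text
time: 25.05
tool_pos: [0.6443, 0.1088, 0.0709]
ee_rot: [3.136, 0.0, -0.126]
wrist_force: [-3.1, -9.3, 3.4]
width: 0.014
```

Request:
servo_tool:
  series: "1 0 -0.15 0 0;1 0 -0.3 0 0;1 0 -0.45 0 0;1 0 -0.45 0 0"

```text
time: 25.38
tool_pos: [0.6443, 0.1088, 0.0708]
ee_rot: [3.128, 0.001, -0.128]
wrist_force: [-4.6, -18.2, 5.4]
width: 0.0137
```

Request:
servo_tool:
  series: "1 0 0.2 0 0;1 0 0.4 0 0;1 0 0.6 0 0;1 0 0.75 0 0;1 0 0.75 0 0;1 0 0.75 0 0"

```text
time: 25.88
tool_pos: [0.6444, 0.1088, 0.0708]
ee_rot: [3.14, -0.0, -0.124]
wrist_force: [-2.7, -2.9, 5.2]
width: 0.014
```

Request:
servo_tool:
  series: "0 0 0.1 0 0;0 0 0.1 0 0;0 0 0.1 0 0;0 0 0.1 0 0;0 0 0.1 0 0;0 0 0.1 0 0;0 0 0.1 -2 0;0 0 0.1 -5 0;0 0 0.1 -8 0;-1 0 0.1 -11 0;-1 0 0.1 -11 0;-1 0 0.1 -11 0"

```text
time: 26.88
tool_pos: [0.6457, 0.1086, 0.1837]
ee_rot: [-3.14, -0.006, -0.124]
wrist_force: [-0.0, -0.7, -1.0]
width: 0.0636
```

```bash
python3 -c "
from b import *
from c import *
P,L,im,d,C=cal('w9.png')
barrel('w10.png',.086,tuple(wor(-.015,-.0155)))
cal('t9.png','top');cal('s9.png','side')
go(*wor(-.015,-.0155),.18,1.447)"
```

```text
w9.png jaw 785 x [-0.0285  0.0026  0.0337] y [0.062  0.0679 0.0737] z 0.0564
w9.png anvil 630 x [-0.0165  0.01    0.0303] y [-0.0521 -0.0461 -0.0404] z 0.0563
w9.png fin 594 x [0.042  0.0574 0.07  ] y [0.0731 0.0795 0.0859] z 0.1001
w10.png top z 0.0864 disc centre [566.9  21. ] r 25.9 stub 105 [0.5662 0.0198 0.0976] stub px z 0.0991
t9.png jaw 33 x [0.0094 0.0224 0.0344] y [0.0608 0.0661 0.0723] z 0.057
t9.png anvil 76 x [-0.027   0.0031  0.0309] y [-0.0533 -0.0476 -0.042 ] z 0.0565
t9.png fin 44 x [0.0415 0.0555 0.0685] y [0.0727 0.0788 0.0854] z 0.1
s9.png jaw 121 x [-0.0277  0.0015  0.0332] y [0.0611 0.0704 0.0757] z 0.0551
s9.png anvil 23 x [0.0178 0.0234 0.0305] y [-0.0534 -0.044  -0.0373] z 0.0548
s9.png fin 71 x [0.0408 0.054  0.0688] y [0.0729 0.0838 0.0893] z 0.0987
t 27.08 at [0.6432 0.1083 0.1779] rpy [ 3.141  0.004 -0.124] w 0.0793 F [-0.5 -0.4 -0.3]
shift cm x -6.80 y 9.50 z -0.21  turn(tool z) -1.571
```

Request:
servo_tool:
  series: "-1 -2 2 0 -0.1;-1 -5 5 0 -0.4;-1 -6.8 9.4 0 -1.571;-1 -6.8 9.4 0 -1.571;-1 -6.8 9.4 0 -1.571;-1 -6.8 9.4 0 -1.571;-1 -6.8 9.4 0 -1.571;-1 -6.8 9.4 0 -1.571;-1 -6.8 9.4 0 -1.571;-1 -6.8 9.4 0 -1.571;-1 -6.8 9.4 0 -1.571;-1 -6.8 9.4 0 -1.571;-1 -6.8 9.4 0 -1.571;-1 -6.8 9.4 0 -1.571;-1 -6.8 9.4 0 -1.571;-1 -6.8 9.4 0 -1.571;-1 -6.8 9.4 0 -1.571"

```text
time: 28.5
tool_pos: [0.5648, 0.0235, 0.1799]
ee_rot: [-3.141, 0.0, 1.445]
wrist_force: [-1.2, -0.4, -0.3]
width: 0.0938
```

```bash
python3 -c "
from b import *
barrel('w11.png',.086,(.566,.0205))
go(.566,.0205,.0555,1.447)"
```

```text
w11.png top z 0.0864 disc centre [563.4  22.3] r 24.5 stub 19218 [0.5758 0.0409 0.2762] stub px z 0.2957
t 28.55 at [0.565  0.0235 0.1801] rpy [-3.141  0.     1.446] w 0.0939 F [-0.1 -0.1  1. ]
shift cm x -0.29 y 0.14 z 12.46  turn(tool z) -0.001
```

View pics/w11.png

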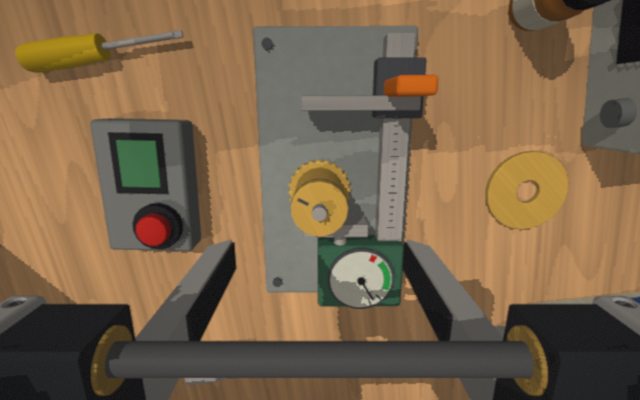

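Request:
servo_tool:
  series: "-1 -0.12 -0.16 3 0;-1 -0.12 -0.16 6 0;-1 -0.12 -0.16 9 0;-1 -0.12 -0.16 11.2 0;-1 -0.12 -0.16 12.4 0;-1 -0.12 -0.16 12.4 0;-1 -0.12 -0.16 12.4 0;1 -0.12 -0.16 12.4 0;1 -0.12 -0.16 12.4 0;1 -0.12 -0.16 12.4 0;1 -0.12 -0.16 12.4 0;1 -0.12 -0.16 12.4 0;1 -0.12 -0.16 12.4 0;1 -0.12 -0.16 12.4 0;1 -0.12 -0.16 12.4 0;1 -0.12 -0.16 12.4 0"

```text
time: 29.88
tool_pos: [0.5643, 0.0229, 0.0568]
ee_rot: [3.139, -0.001, 1.447]
wrist_force: [2.2, 1.8, -0.2]
width: 0.0475
```

Request:
servo_tool:
  series: "1 0 0 -1 0;1 0 0 -3 0;1 0 0 -6 0;1 0 0 -9 0;1 0 0 -11 0;1 0 0 -11 0;1 0 0 -11 0"

```text
time: 30.47
tool_pos: [0.5634, 0.0223, 0.1672]
ee_rot: [3.14, 0.0, 1.447]
wrist_force: [0.2, 1.3, -4.0]
width: 0.0473
```

```bash
python3 -c "
from h import *
go(.5165,-.3485,.165,1.447)"
```

```text
t 30.47 at [0.5634 0.0223 0.1672] rpy [3.14  0.    1.447] w 0.0473 F [ 0.2  1.3 -4. ]
shift cm x -37.38 y -0.06 z 0.22  turn(tool z) -0.000
```

Request:
servo_tool:
  series: "1 -1 0 0 0;1 -3 0 0 0;1 -6 0 0 0;1 -9 0 0 0;1 -12 0 0 0;1 -15 0 0 0;1 -18 0 0 0;1 -21 0 0 0;1 -24 0 0 0;1 -27 0 0 0;1 -30 0 0 0;1 -32.5 0 0 0;1 -34.5 0 0 0;1 -36 -0.1 0 0;1 -37 -0.1 0 0;1 -37.4 -0.1 0 0;1 -37.4 -0.1 0 0;1 -37.4 -0.1 0 0"

```text
time: 31.97
tool_pos: [0.5161, -0.3476, 0.1661]
ee_rot: [-3.141, -0.001, 1.447]
wrist_force: [0.1, 0.6, -3.0]
width: 0.0469
```

```bash
python3 -c "
from h import *
o=robot.get_obs();C=cam('wrist',o);im,d=snapshot('wrist');save('w12.png',im);P=cloud(C,d);h=cv2.cvtColor(im,cv2.COLOR_RGB2HSV).astype(int)
m=(h[...,0]>105)&(h[...,0]<125)&(h[...,1]>140)&(P[...,0]<.61)
q=P[m&(abs(P[...,2]-.024)<.004)];print('rim',len(q),np.percentile(q,[1,99],0).round(4).tolist())
q=P[m&(abs(P[...,2]-.005)<.004)];print('floor',len(q),np.median(q[:,2]),np.percentile(q,[1,99],0).round(4).tolist())
go(.5165,-.3485,.0458,1.447)"
```

```text
rim 2148 [[0.4415, -0.4154, 0.0205], [0.5896, -0.2794, 0.026]]
floor 11186 0.005495536795238121 [[0.4451, -0.4087, 0.0038], [0.5846, -0.286, 0.0075]]
t 32.02 at [ 0.5163 -0.3473  0.1663] rpy [-3.141e+00 -1.000e-03  1.448e+00] w 0.0474 F [-1.1 -0.4 -3.2]
shift cm x -0.12 y 0.03 z 12.05  turn(tool z) 0.001
```

Tray rim and floor confirmed; lowering to just above the floor.

Request:
servo_tool:
  series: "1 0 0 2 0;1 0 0 4.5 0;1 0 0 7 0;1 0 0 9 0;1 0 0 10.3 0;1 0 0 11.1 0;1 0 0 11.5 0;1 0 0 11.6 0;1 0 0 11.6 0;1 0 0 11.6 0"

```text
time: 32.85
tool_pos: [0.5158, -0.347, 0.0573]
ee_rot: [-3.141, -0.0, 1.448]
wrist_force: [-8.9, 8.5, 17.9]
width: 0.0475
```

Request:
servo_tool:
  series: "1 0 0 0.1 0;1 0 0 0.1 0;1 0 0 0.2 0;1 0 0 0.2 0"

```text
time: 33.18
tool_pos: [0.5159, -0.347, 0.0572]
ee_rot: [3.141, 0.0, 1.448]
wrist_force: [-10.9, 9.6, 23.8]
width: 0.0476
```

Request:
servo_tool:
  series: "1 0 0 -0.5 0;1 0 0 -1 0;1 0 0 -1 0;1 0 0 -1 0"

```text
time: 33.52
tool_pos: [0.5166, -0.3485, 0.0586]
ee_rot: [3.141, 0.001, 1.447]
wrist_force: [-0.6, 0.5, -3.7]
width: 0.0475
```

```bash
python3 -c "
from h import *
go(.5165,-.3485,.0458,1.447)
im,d=snapshot('side');a=cv2.resize(im[70:170,290:430,::-1],None,fx=4,fy=4,interpolation=cv2.INTER_CUBIC)
im2,d=snapshot('top');b=cv2.resize(im2[150:250,390:450,::-1],None,fx=4,fy=4,interpolation=cv2.INTER_CUBIC)
cv2.imwrite('pics/st.png',np.hstack([a,b]))"
```

```text
t 33.52 at [ 0.5166 -0.3485  0.0586] rpy [3.141e+00 1.000e-03 1.447e+00] w 0.0475 F [-0.6  0.5 -3.7]
shift cm x 0.00 y -0.01 z 1.28  turn(tool z) 0.000
```

View pics/st.png

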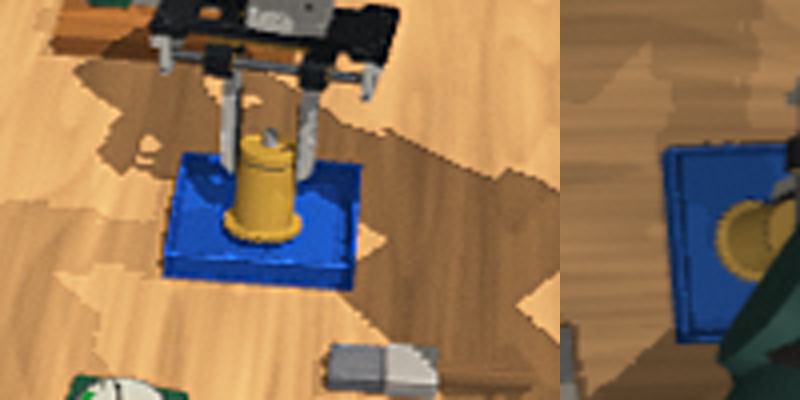

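The side crop shows the barrel upright over the tray (265,190), but the fingertips sit higher on it than before; it may have slid down in the grip. I'll measure where it hangs.

```bash
python3 -c "
from h import *
for n in('side','wrist'):
    o=robot.get_obs();C=cam(n,o);im,d=snapshot(n);P=cloud(C,d);h=cv2.cvtColor(im,cv2.COLOR_RGB2HSV).astype(int)
    m=(h[...,0]>14)&(h[...,0]<30)&(h[...,1]>100)&(np.hypot(P[...,0]-.5165,P[...,1]+.348)<.05)&(P[...,2]>-.01)&(P[...,2]<.12)
    q=P[m];print(n,len(q));H=np.histogram(q[:,2],np.arange(0,.105,.005));print(dict(zip((H[1][:-1]*1000).round().astype(int).tolist(),H[0].tolist())))
    t=q[q[:,2]>np.percentile(q[:,2],60)]
    zt=np.percentile(q[:,2],90);t=q[abs(q[:,2]-zt)<.006];A=np.c_[t[:,:2]-t[:,:2].mean(0),np.ones(len(t))];s=np.linalg.lstsq(A,t[:,2],rcond=None)[0];print('zt',zt,'plane',s.round(4),'c',t.mean(0).round(4))
"
```

```text
side 383
{0: 0, 5: 1, 10: 9, 15: 38, 20: 33, 25: 19, 30: 16, 35: 23, 40: 20, 45: 25, 50: 21, 55: 19, 60: 25, 65: 21, 70: 22, 75: 47, 80: 40, 85: 2, 90: 0, 95: 0}
zt 0.080509213699367 plane [0.0186 0.0845 0.0796] c [ 0.5163 -0.3445  0.0796]
wrist 10138
{0: 1, 5: 6, 10: 112, 15: 897, 20: 758, 25: 223, 30: 257, 35: 263, 40: 274, 45: 297, 50: 324, 55: 335, 60: 372, 65: 379, 70: 398, 75: 2386, 80: 2836, 85: 8, 90: 1, 95: 0}
zt 0.08243069586312897 plane [0.0175 0.1312 0.0805] c [ 0.5156 -0.3483  0.0805]
```

The barrel's top plane tilts about 7.5° about the finger axis (low edge toward −y), so it turned in the grip. I'll set the low edge on the floor and rock it upright by moving +y while lowering.

Request:
servo_tool:
  series: "1 0 0 0.1 0;1 0.1 0 0.2 0;1 0.2 0 0.3 0;1 0.3 0 0.35 0;1 0.4 0 0.4 0;1 0.5 0 0.45 0;1 0.6 0 0.5 0;1 0.6 0 0.5 0;1 0.6 0 0.5 0"

```text
time: 34.47
tool_pos: [0.517, -0.3445, 0.0562]
ee_rot: [3.14, 0.005, 1.446]
wrist_force: [-2.2, -1.2, 7.6]
width: 0.0474
```

```bash
cat > q.py <<'E'
from h import *
o=robot.get_obs();C=cam('wrist',o);im,d=snapshot('wrist');P=cloud(C,d);h=cv2.cvtColor(im,cv2.COLOR_RGB2HSV).astype(int)
m=(h[...,0]>14)&(h[...,0]<30)&(h[...,1]>100)&(np.hypot(P[...,0]-.5165,P[...,1]+.346)<.05)&(P[...,2]>.06)&(P[...,2]<.12);q=P[m]
zt=np.percentile(q[:,2],85);t=q[abs(q[:,2]-zt)<.006]
for _ in range(4):
    c=t.mean(0);A=np.c_[t[:,:2]-c[:2],np.ones(len(t))];s=np.linalg.lstsq(A,t[:,2],rcond=None)[0];t=t[abs(A@s-t[:,2])<.0015]
print('plane',s.round(4),'c',t.mean(0).round(4),len(t));go(.5165,-.3485,.0458,1.447,o)
E
python3 q.py
```

```text
plane [0.0163 0.1289 0.0788] c [ 0.5159 -0.3482  0.0788] 4608
t 34.47 at [ 0.517  -0.3445  0.0562] rpy [3.14  0.005 1.446] w 0.0474 F [-2.2 -1.2  7.6]
shift cm x -0.40 y 0.00 z 1.04  turn(tool z) -0.001
```

```bash
python3 -c "
from h import *
o=robot.get_obs();C=cam('wrist',o);im,d=snapshot('wrist');save('w13.png',im);P=cloud(C,d);h=cv2.cvtColor(im,cv2.COLOR_RGB2HSV).astype(int)
m=(h[...,0]>105)&(h[...,0]<125)&(h[...,1]>140)&(abs(P[...,2]-.0055)<.006)&(P[...,0]<.58)&(P[...,0]>.455)&(P[...,1]>-.40)&(P[...,1]<-.29)
q=P[m];A=np.c_[q[:,:2]-q[:,:2].mean(0),np.ones(len(q))];print('floor',np.linalg.lstsq(A,q[:,2],rcond=None)[0].round(4))
"; python3 q.py
```

```text
floor [-0.      0.0002  0.0055]
plane [0.017  0.13   0.0788] c [ 0.5159 -0.3484  0.0788] 4583
t 34.57 at [ 0.517  -0.3445  0.0562] rpy [3.14  0.005 1.446] w 0.0476 F [-3.  -0.2  7. ]
shift cm x -0.40 y -0.00 z 1.04  turn(tool z) -0.001
```

View pics/w13.png

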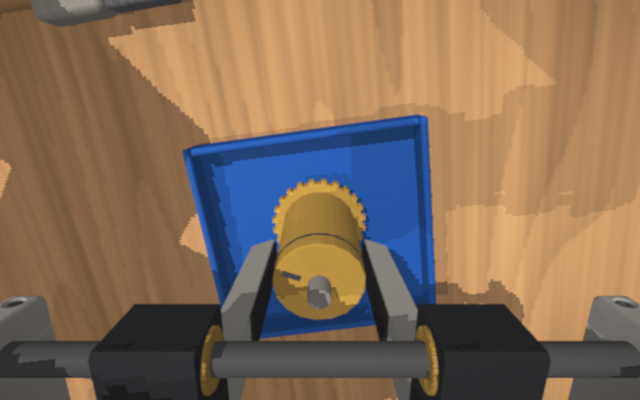

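The view confirms it: barrel leaning toward −y by about 7° in the grip (disc at 320,275, rim at 320,205), probably because its rim caught under the anvil blade at the lift. The low edge is on the tray floor; I'll ease the grip gradually so it settles while held.

Request:
servo_tool:
  series: "0.2 0 0 0 0;0.12 0 0 0 0;0.08 0 0 0 0;0.05 0 0 0 0;0.03 0 0 0 0;0.02 0 0 0 0;0.02 0 0 0 0"

```text
time: 35.2
tool_pos: [0.517, -0.3445, 0.0562]
ee_rot: [3.14, 0.005, 1.446]
wrist_force: [-3.1, -0.2, 7.1]
width: 0.0471
```

```bash
python3 q.py
```

```text
plane [0.0161 0.1295 0.0788] c [ 0.5159 -0.3483  0.0788] 4578
t 35.20 at [ 0.517  -0.3445  0.0562] rpy [3.14  0.005 1.446] w 0.0471 F [-3.1 -0.2  7.1]
shift cm x -0.40 y -0.00 z 1.04  turn(tool z) -0.001
```

Request:
servo_tool:
  series: "0.01 0 0 0 0;0.005 0 0 0 0;0 0 0 0 0;-0.002 0 0 0 0;-0.004 0 0 0 0;-0.006 0 0 0 0;-0.006 0 0 0 0"

```text
time: 35.83
tool_pos: [0.5173, -0.3435, 0.0558]
ee_rot: [3.14, 0.003, 1.447]
wrist_force: [-1.1, 0.8, 6.2]
width: 0.0476
```

```bash
python3 q.py
```

```text
plane [0.0135 0.1133 0.0785] c [ 0.5161 -0.3472  0.0785] 4694
t 35.83 at [ 0.5173 -0.3435  0.0558] rpy [3.140e+00 3.000e-03 1.447e+00] w 0.0476 F [-1.1  0.8  6.2]
shift cm x -0.51 y -0.02 z 1.00  turn(tool z) -0.000
```

Request:
servo_tool:
  series: "-0.007 0.05 0 0.05 0;-0.007 0.1 0 0.1 0;-0.008 0.15 0 0.15 0;-0.008 0.2 0 0.2 0;-0.009 0.25 0 0.2 0;-0.009 0.3 0 0.2 0;-0.009 0.3 0 0.2 0"

```text
time: 36.47
tool_pos: [0.5182, -0.3398, 0.0538]
ee_rot: [3.139, 0.001, 1.447]
wrist_force: [-1.2, 2.4, 6.1]
width: 0.0477
```

```bash
python3 q.py
```

```text
plane [0.0026 0.0482 0.0768] c [ 0.5172 -0.3428  0.0768] 5060
t 36.47 at [ 0.5182 -0.3398  0.0538] rpy [3.139e+00 1.000e-03 1.447e+00] w 0.0477 F [-1.2  2.4  6.1]
shift cm x -0.89 y -0.06 z 0.80  turn(tool z) 0.000
```

Excellent: 7.4° → 2.8°. Continue.

Request:
servo_tool:
  series: "-0.009 0.05 0 0.05 0;-0.009 0.1 0 0.1 0;-0.009 0.15 0 0.15 0;-0.009 0.2 0 0.15 0;-0.009 0.2 0 0.15 0;-0.009 0.2 0 0.15 0"

```text
time: 37.02
tool_pos: [0.5185, -0.3377, 0.0524]
ee_rot: [3.139, 0.001, 1.447]
wrist_force: [-0.1, 2.3, 6.8]
width: 0.0478
```

```bash
python3 q.py
```

```text
plane [-0.0022  0.009   0.0757] c [ 0.5176 -0.3401  0.0757] 5267
t 37.02 at [ 0.5185 -0.3377  0.0524] rpy [3.139e+00 1.000e-03 1.447e+00] w 0.0478 F [-0.1  2.3  6.8]
shift cm x -1.10 y -0.07 z 0.66  turn(tool z) 0.000
```

Request:
servo_tool:
  series: "-0.012 0 0 0 0;-0.015 0 0 0 0;-0.02 0 0 -0.1 0;-0.05 0 0 -0.1 0;-0.15 0 0 -0.1 0;-0.4 0 0 -0.1 0;-0.6 -0.2 0 -0.1 0;-0.6 -0.2 0 -0.1 0;-0.6 -0.2 0 -2 0;-0.6 -0.2 0 -5 0;-0.8 -0.2 0 -8 0;-1 -0.2 0 -12 0;-1 -0.2 0 -15 0;-1 -0.2 0 -15 0"

```text
time: 38.23
tool_pos: [0.5199, -0.3419, 0.2092]
ee_rot: [3.129, 0.008, 1.447]
wrist_force: [0.6, -0.4, 0.9]
width: 0.0938
```

```bash
python3 q.py; python3 n.py; python3 c.py t14.png top; python3 c.py s14.png side
```

```text
plane [-0.0006 -0.0061  0.0754] c [ 0.5173 -0.34    0.0754] 1657
t 38.23 at [ 0.5199 -0.3419  0.2092] rpy [3.129 0.008 1.447] w 0.0938 F [ 0.6 -0.4  0.9]
shift cm x -0.70 y -0.26 z 16.34  turn(tool z) -0.000
needle deg 20.0 dark 88.0 median 140.0
t 38.28 local [-0.0145 -0.3819] z 0.2055 F [0.4 0.4 0. ] w 0.0943
t14.png jaw 84 x [-0.0264  0.0036  0.0343] y [0.0609 0.0668 0.0724] z 0.0562
t14.png anvil 81 x [-0.0268  0.0029  0.0309] y [-0.0531 -0.0471 -0.0414] z 0.0569
t14.png fin 44 x [0.0418 0.0545 0.0682] y [0.0729 0.079  0.0854] z 0.1004
s14.png jaw 118 x [-0.0287  0.0026  0.0337] y [0.0617 0.0703 0.0757] z 0.0552
s14.png anvil 99 x [-0.0284 -0.      0.0283] y [-0.0522 -0.0427 -0.0361] z 0.0558
s14.png fin 70 x [0.0412 0.054  0.0678] y [0.0746 0.0834 0.0892] z 0.0986
```

View pics/s14.png

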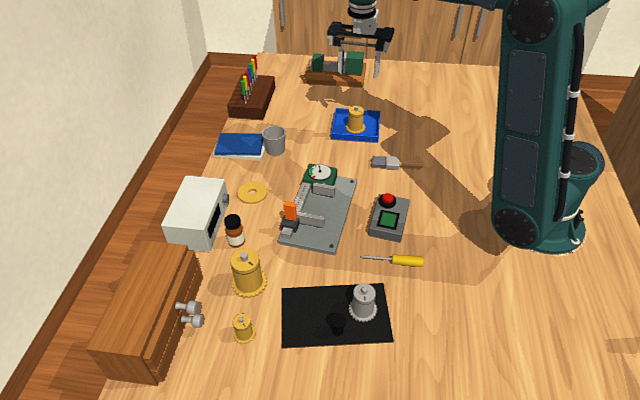

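The barrel stands upright in the tray (356,120), the jaw is open, the needle is back at rest, the button is up, and nothing else has moved.

Request:
servo_tool:
  series: "-1 0 0 0 0;-1 0 0 0 0;-1 0 0 0 0"

```text
time: 38.68
tool_pos: [0.5167, -0.3392, 0.1982]
ee_rot: [-3.139, -0.002, 1.447]
wrist_force: [0.2, 0.1, 0.2]
width: 0.0941
```

```bash
python3 -c "
from h import *
robot.close_job()"
```

```text
the job is handed in; nothing more can be done
```

The barrel was gauged, the reading stored, and the job handed in at about 38.7 s, but the barrel slipped in the grip and touched the tray harder than planned.

**What I did**
- **Gauging:** I stood the brass barrel between the jaws, let go, and slid the jaw shut until the needle stood mid-green. That is about 3.3 mm of anvil travel, and the needle never went further.
- **Storing the reading:** I pressed the button down until it stopped, about 6 mm at 21 N. The needle was still in the green during the press.
- **Opening the jaw:** It was not fully open at the start. I slid it to its stop, and the faces then measured 102 mm apart.
- **Barrel to the tray:** I regrasped the barrel, carried it over, rocked it upright and let go.

**What went wrong**
- After the regrasp the barrel had slid down about 7 mm and tilted about 7° in the grip, probably because its toothed rim caught under the anvil blade as I lifted it.
- Because of that, its low edge met the tray floor earlier than expected, at about 18–24 N. I noticed this, eased the grip gradually and rocked it upright while still holding it. The last tilt before release was about 0.5°.

**Last checks**
- The barrel stands upright in the tray at (0.517, -0.340), with its top at 75 mm as expected.
- The jaw is fully open, the needle is back at rest and the button is up.
- The other objects look undisturbed in the side view.
- **One disagreement:** the cameras put the button top at 56 mm, against the 52 mm given. I pressed by force, so this did not affect the press.

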